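# Shunt the next sample block to the reader window

## Robot

A 6-joint arm with a two-finger parallel gripper is mounted at the origin on a cart in front of the work surface, level with it; the furniture and walls round the work are solid. World frame = base frame: x ahead of the robot, y to its left, z up, the work surface at z = 0. Lengths are in m, angles in rad, forces in N, time in s.
With the tool pointing down it reaches from about 0.225 to 0.875 m from the base axis. Payload 3.4 kg.
Tool frame: the origin (TCP) lies at the very end of the fingers, on their centre line; the grasp point (between the pads) lies 19 mm behind it; z points along the fingers, y is the direction in which the jaws open and shut (so a half turn about z gives the same grasp; the last joint's range is limited). The gripper opens to 85 mm and grips with 20 to 120 N. Pads are 22 mm wide; open, the fingers measure 114 mm over their backs; the gripper's body (76 mm by 85 mm) begins 54 mm behind the grasp point. The pads swing forward as they close: fully open they stand 13 mm farther back than shut.
Start: joints at [-1.266, 0.276, 1.505, -0, 1.361, -0.121], TCP at [0.238, -0.524, 0.231] pointing down, gripper open.
Joint ranges: [-2.89, 2.89], [-0.75, 2.08], [0.22, 2.7], [-1.18, 4.32], [0.11, 2.71], [-2.7, 2.7]. Speed limits (rad/s): [2.57, 2.57, 3.14, 3.14, 3.14, 3.14].

## Interface

Orientations are given as a unit quaternion [w, x, y, z].
In Python, from rig import manip, eyes gives the robot as it stands. The module is installed in compiled form; this text tells all that it offers.
- The arm moves only by the tool servo_tool, never from a script. Its argument "deltas" is one flat list of numbers, 6 for each row, row after row: the shift along the tool's x, y, z in cm, then the turn, a rotation vector about the tool's x, y, z in degrees. A call has 1 to 20 rows; each row shifts and turns the pose as measured when the row begins, along the tool's axes as they then stand; what a row does not reach is not made up. A row lasts 1/10 s, in which the tool goes at most 50 mm and 8.59 degrees, less where a joint would pass 70% of its speed; a pose out of reach is approached as far as the arm can. A call with a gripper value outside its range is refused whole. "jaw" is the finger opening in cm, from 0 to 8.54, set as the call begins (left out, the last holds). The fingers move at their own pace and stop on an object; "grip_force" is the grip in N (left out, the last holds). Time passes only in rows, so rows that do not move let the fingers close. It gives the time, the measured TCP pose, the force and the opening at its end, in the units of the state.
- manip.get_state(): the state, without advancing time (a new reading comes with each control period).
- eyes.get_image(name): name is "side" or "top"; returns (picture, depth): 480x640x3 uint8, red, green, blue; 480x640 float32, m along the optical axis (not along the pixel's ray), 0 where there is no reading.
- eyes.get_calibration(name): a dict with "camera_matrix" (3x3 intrinsics, pixels), "rvec" (rotation vector, rad) and "tvec" (3), from world to camera coordinates, as OpenCV has them. Camera axes: x right, y down, z forward; pixel columns grow to the right and rows downward; lengths in m; the calibration is good to about 2 mm. A picture is of the moment at which its call begins. get_calibration takes no time and is no camera call.
- manip.sign_off(): hands the job in, once; it reports no verdict.
The state is a dict: "clock": time; "qpos": joint angles; "qd": joint speeds; "effort": joint torques, N m; "position": TCP position; "ee_rot": TCP orientation; "contact_force": force on the tool from outside, world axes, zero at the start; "moment": the same for the moment, N m; "width": finger opening in m.
Only numpy, scipy, OpenCV 4.12 (cv2) and the standard library are available. Lean on these libraries where they do the work, as an engineer would, in place of code of your own. Each camera call takes 0.05 s, during which the arm holds its last target.

## Task

The reader has finished with the blue-capped sample block docked at its window. Slide that block back out through the middle of the cross-shaped track and into the one free station, pushing it on against the sprung contact pins until it clicks fully home; then slide the red-capped block through the middle to the window station and dock it fully home there in the same way. Each block has a handle on top. Work gently and by feel: never force a block in the track or ram it into another block. Leave the yellow-capped block docked where it is and disturb nothing around the reader.

Things in the scene. Friction and masses are not known exactly. Their poses are not given: they have to be found in the camera images.
- reader: Fixed bench reader: deck 248 x 248 mm with a 72 mm wide cross-shaped track, window head (72 mm high) behind it. Origin at worktop height in the middle of the cross; +x to the window, +y left. An end of the cross is a station; middle always free. Track floor 8 mm up, cover plate top 18 mm up; it overlaps the blocks' feet, so they only slide (1 mm play each side, 1.5 mm upward).
- window_station (a point): Point on the track floor at the middle of the window station (reader x = 72, y = 0 mm). Axes as the reader's. All stations alike: catches in the side walls resist (5 to 12 N) with the block 32 to 24 mm short; pins in the end wall push back (8 to 13 N) over the last 6 mm; 1 to 3 mm before the hard stop the catches click and hold; let go sooner, it springs back. 16 N at the stop is plenty.
- left_station (a point): Point on the track floor at the middle of the left station (reader x = 0, y = 72 mm). Axes as the reader's.
- right_station (a point): Point on the track floor at the middle of the right station (reader x = 0, y = -72 mm). Axes as the reader's.
- front_station (a point): Point on the track floor at the middle of the front (robot-side) station (reader x = -72, y = 0 mm). Axes as the reader's. Of left, right and front one has the red block, one the yellow block, one is free: it differs each time.
- blue_block_mid (a point): Middle (30 mm above its foot, 38 mm above the worktop) of the blue-capped block, starting docked at the window. Foot 70 x 70 mm; 0.22 to 0.45 kg. Stirrup handle: bar 48 mm along the block's x, 12 mm wide in y, 14 mm high, its centre 26 mm above this point; tube caps reach 1 mm above this point. Axes as the reader's. Docked: 72 mm from the reader's origin; 3 to 12 N pull it off.
- red_block_mid (a point): Middle of the red-capped block, same make and measures as the blue one, starting docked in the left, right or front station.
- yellow_block_mid (a point): Middle of the yellow-capped block, same make, docked in another of the left, right and front stations; it stays there.
- dish: Closed petri dish, 60 mm across, 16 mm high, lying to the right of the reader; origin at the middle of its underside. Leave alone.
- forceps: Steel forceps, 126 mm long, 9 mm high, lying to the left of the reader; origin at the middle of the underside. Leave alone.
- tape_roll: Roll of label tape, 97 mm across, 25 mm high, lying farther to the right; origin at the middle of its underside. Leave alone.

How it is judged:
On the way, in this order (a step that is already met when the one before it is completed fails the run):
1. the blue block is docked fully home in the free station (((y of blue_block_mid in the frame of reader above 0.07 m and x of blue_block_mid in the frame of reader between -0.004 and 0.004 m) or (y of blue_block_mid in the frame of reader below -0.07 m and x of blue_block_mid in the frame of reader between -0.004 and 0.004 m) or (x of blue_block_mid in the frame of reader below -0.07 m and y of blue_block_mid in the frame of reader between -0.004 and 0.004 m))), for 0.2 s.
2. the red block is docked fully home at the window (x of red_block_mid in the frame of reader above 0.07 m and y of red_block_mid in the frame of reader between -0.004 and 0.004 m), for 0.2 s.
At the end, for the whole second after the job is handed in: Blue block docked in the station that was free and red block docked at the window, each with its middle at least 70 mm from the reader's middle (home is 72) and within 4 mm of the lane's middle line, at rest; yellow within 3 mm of its start (all of step 2 and ((y of blue_block_mid in the frame of reader above 0.07 m and x of blue_block_mid in the frame of reader between -0.004 and 0.004 m) or (y of blue_block_mid in the frame of reader below -0.07 m and x of blue_block_mid in the frame of reader between -0.004 and 0.004 m) or (x of blue_block_mid in the frame of reader below -0.07 m and y of blue_block_mid in the frame of reader between -0.004 and 0.004 m)) and linear speed of each of red_block, blue_block below 0.01 m/s and distance of yellow_block_mid from where it was at the start of the episode below 0.003 m); the robot touches nothing.
It fails at once if the blue block is pressed against the reader with more than 80 N in all (floor, pins, catches and stop added up; about 20 N when merely docked, 80 N at a push of some 25 N) (contact force between blue_block and reader above 80 N).
It fails at once if the red block is pressed against the reader with more than 80 N in all (floor, pins, catches and stop added up; about 20 N when merely docked, 80 N at a push of some 25 N) (contact force between red_block and reader above 80 N).
It fails at once if a block is rammed into another with more than 15 N (contact force between red_block and blue_block above 15 N or contact force between any of red_block, blue_block and yellow_block above 15 N).
It fails at once if the yellow block is moved more than 3 mm (distance of yellow_block_mid from where it was at the start of the episode above 0.003 m).
It fails at once if the petri dish, forceps or tape roll is moved more than 15 mm (distance of any of dish, forceps, tape_roll from where it was at the start of the episode above 0.015 m).
It also fails if it takes over 70 s, if anything falls off the work surface, if the arm or the gripper's body presses on something with over 40 N, if the wrist force passes 120 N, or if a joint passes its speed limit or range.

## Working session

There is one attempt and no reset: what is moved stays moved. The work goes in short steps, Python scripts to look and compute and a tool call to move; the robot and the scene stay as the last step left them, time stands still between calls to the robot, and variables do not carry over. Pictures are saved under pics/ and viewed, and the job is handed in when it is done.

Besides the shell and the picture viewer there is one more tool, called after "Call:" as a command line: name --argument value ..., lists and objects as JSON in quotes. servo_tool: Moves the arm, as the interface text tells. Its arguments: {"type":"object","properties":{"deltas":{"type":"array","items":{"type":"number"}},"jaw":{"type":"number"},"grip_force":{"type":"number"}},"required":["deltas"]}

```bash
mkdir -p pics; cat > h.py <<'E'
import numpy as np, cv2
from rig import manip, eyes
def cal(n):
    c=eyes.get_calibration(n); K=np.array(c['camera_matrix'],float); R=cv2.Rodrigues(np.array(c['rvec'],float))[0]; t=np.array(c['tvec'],float).ravel(); return K,R,t
def ray(n,u,v,z):
    K,R,t=cal(n); d=R.T@np.linalg.inv(K)@np.array([u,v,1.]); o=-R.T@t; return o+d*(z-o[2])/d[2]
def pt(n,u,v,d):
    K,R,t=cal(n); return R.T@(np.linalg.inv(K)@np.array([u,v,1.])*d-t)
def proj(n,p):
    K,R,t=cal(n); q=K@(R@np.array(p)+t); return q[:2]/q[2]
E
python3 - <<'E'
from h import *
for n in('top','side'):
    im,d=eyes.get_image(n); np.savez(f'pics/{n}0.npz',im=im,d=d)
    cv2.imwrite(f'pics/{n}0.png',im[:,:,::-1]); K,R,t=cal(n); print(n,-R.T@t, K[0,0])
print(manip.get_state())
E
```

```text
top [0.39601492 0.01498236 0.99132694] 437.9531258801102
side [0.39470065 0.80375352 0.46811225] 443.8123192837737
{'clock': 0.1, 'qpos': array([-1.26601572e+00,  2.76511902e-01,  1.50598757e+00, -1.84086103e-05,
        1.36066597e+00, -1.20990102e-01]), 'qd': array([-0.00138681, -0.0018726 , -0.00416868,  0.00084821,  0.0001563 ,
       -0.00190458]), 'effort': array([ 1.33948412e-03, -4.17697871e+01, -2.46404457e+01, -1.03883219e-04,
        5.76206949e-03, -7.70677900e-06]), 'position': array([ 0.23734606, -0.52323368,  0.23054507]), 'ee_rot': array([-7.82252462e-04,  9.77424654e-01,  2.11282814e-01, -8.11267949e-05]), 'contact_force': array([-0.48725072,  0.04689663,  0.7307102 ]), 'moment': array([-0.01848588,  0.00463876, -0.01248837]), 'width': 0.08541587115564897}
```

View pics/top0.png

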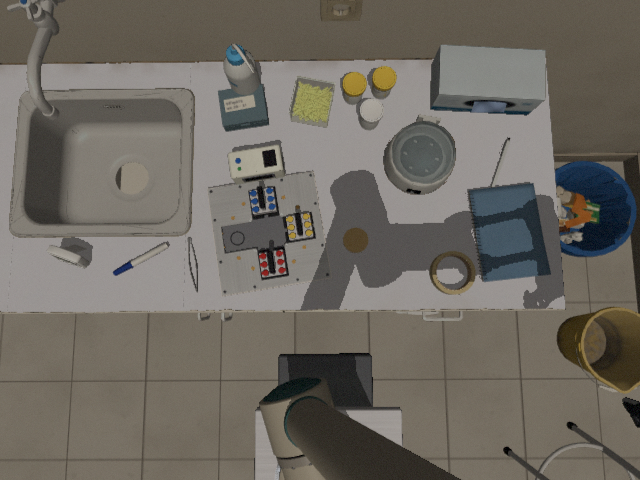

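View pics/side0.png

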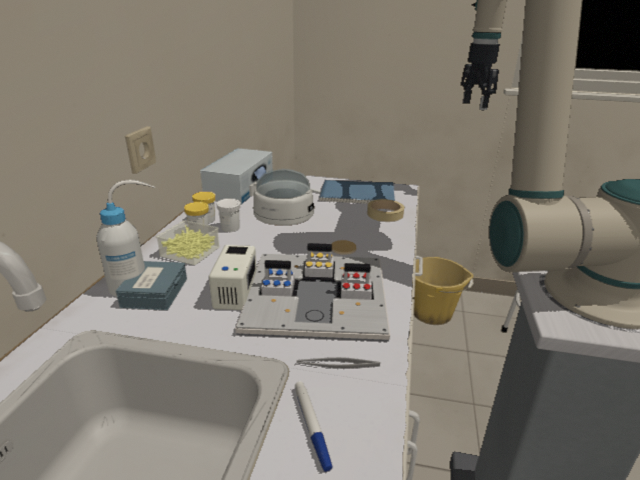

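The top view shows blue at (263,199) by the window, red at (273,263) in front, yellow at (299,226) on the right and the left station free at about (238,238). The side view agrees. Next I'll measure the reader's pose.

```bash
python3 - <<'E'
from h import *
z=np.load('pics/top0.npz'); im=z['im'];d=z['d']
crop=im[130:310,190:345]; cv2.imwrite('pics/crop0.png',cv2.resize(crop[:,:,::-1],None,fx=3.8*.85,fy=3.8*.85,interpolation=cv2.INTER_CUBIC))
hsv=cv2.cvtColor(im,cv2.COLOR_RGB2HSV)
def cent(m,name,z):
    m=m.copy(); mm=np.zeros_like(m); mm[150:300,200:335]=m[150:300,200:335]
    v,u=np.nonzero(mm); 
    p=ray('top',u.mean(),v.mean(),z); print(name,len(u),u.mean(),v.mean(),p); 
H,S,V=cv2.split(hsv)
cent(((H>100)&(H<125)&(S>120)).astype(np.uint8),'blue',.039)
cent((((H<8)|(H>172))&(S>140)).astype(np.uint8),'red',.039)
cent(((H>18)&(H<32)&(S>120)).astype(np.uint8),'yel',.039)
# handles: dark + high depth
K,R,t=cal('top')
uu,vv=np.meshgrid(np.arange(640),np.arange(480))
q=np.stack([(uu-K[0,2])/K[0,0]*d,(vv-K[1,2])/K[1,1]*d,d],-1)-t
P=q@R  # R.T @ q
roi=np.zeros(d.shape,bool); roi[180:290,205:330]=1
m=(roi&(P[...,2]>.058)&(P[...,2]<.085)&(V<70)).astype(np.uint8)
n,l,st,c=cv2.connectedComponentsWithStats(m)
for i in range(1,n):
    if st[i,4]<20: continue
    s=l==i; print(st[i],c[i],'z',np.median(P[s][:,2]), P[s].mean(0), ray('top',*c[i],.071))
    ang=cv2.minAreaRect(np.argwhere(s)[:,::-1].astype(np.float32)); print(ang)
# deck mask by height
m=(roi*0).astype(np.uint8); 
sel=(P[...,2]>.010)&(P[...,2]<.026)&(P[...,0]>.2)&(P[...,0]<.56)&(uu>195)&(uu<345)&(vv>160)&(vv<300)
m=sel.astype(np.uint8); cv2.imwrite('pics/deck.png',m[130:310,190:345]*255)
print('deckz',np.median(P[sel][:,2]))
E
```

```text
blue 177 259.45197740112997 195.33333333333334 [0.61620483 0.14770242 0.039     ]
red 176 271.625 261.1193181818182 [0.46949173 0.11967712 0.039     ]
yel 194 297.69072164948454 225.159793814433 [0.54838747 0.06272587 0.039     ]
[257 186   8  23 125] [260.432 197.024] z 0.07059408070228348 [0.60525861 0.14119634 0.07029103] [0.60507907 0.14109848 0.071     ]
((260.3600158691406, 197.0199737548828), (22.203153610229492, 5.798276424407959), 81.8698959350586)
[294 213   9  22 117] [298.33333333 223.47008547] z 0.07071116313073303 [0.54698008 0.05976814 0.0706535 ] [0.54689789 0.05974823 0.071     ]
((298.3288879394531, 223.53021240234375), (21.896949768066406, 5.213559627532959), 79.99201965332031)
[267 251   8  23 124] [270.41129032 261.71774194] z 0.07079665898609702 [0.46583886 0.11876817 0.07049255] [0.46577867 0.11871047 0.071     ]
((270.4199523925781, 261.93994140625), (22.627416610717773, 5.656854629516602), 81.8698959350586)
deckz 0.01730587470486147
```

View pics/crop0.png

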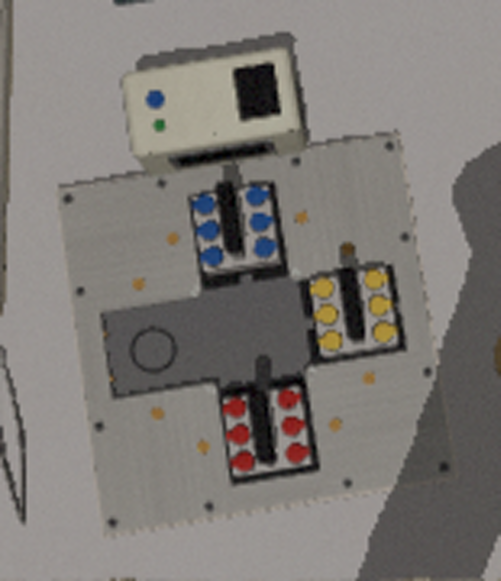

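View pics/deck.png

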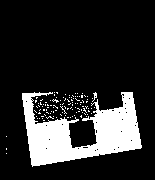

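```bash
python3 - <<'E'
from h import *
s=3.8*.85
C=[(60,186),(397,133),(452,480),(108,534)]
P=[ray('top',190+(u+.5)/s-.5,130+(v+.5)/s-.5,.018)[:2] for u,v in C]; P=np.array(P); print(P,P.mean(0))
for i in range(4):
    e=P[(i+1)%4]-P[i]; print(np.linalg.norm(e),np.degrees(np.arctan2(e[1],e[0])))
# side view handles
z=np.load('pics/side0.npz'); im=z['im'];d=z['d']
K,R,t=cal('side')
uu,vv=np.meshgrid(np.arange(640),np.arange(480))
Q=(np.stack([(uu-K[0,2])/K[0,0]*d,(vv-K[1,2])/K[1,1]*d,d],-1)-t)@R
V=im.max(-1)
m=((Q[...,2]>.058)&(Q[...,2]<.08)&(V<70)&(uu>255)&(uu<380)&(vv>235)&(vv<275)).astype(np.uint8)
n,l,st,c=cv2.connectedComponentsWithStats(m)
for i in range(1,n):
    if st[i,4]<15: continue
    q=Q[l==i]; print(st[i],c[i],q.mean(0),q.min(0),q.max(0))
cv2.imwrite('pics/sidecrop.png',cv2.resize(im[225:345,200:400,::-1],None,fx=4,fy=4,interpolation=cv2.INTER_CUBIC))
st=manip.get_state()
from scipy.spatial.transform import Rotation as Ro
w=st['ee_rot'];print(Ro.from_quat([*w[1:],w[0]]).as_matrix())
E
```

```text
[[ 0.64093702  0.26779132]
 [ 0.67721627  0.02959358]
 [ 0.43216233 -0.00673762]
 [ 0.3969808   0.22881383]] [0.53682411 0.12986528]
0.24094469658781173 -81.33998990839565
0.24773250277020661 -171.56687332543024
0.2381642784494933 98.49479466879903
0.24705036263944108 9.077567136940528
[307 243  25   9 189] [319.11640212 247.07936508] [0.54819729 0.06589941 0.06654757] [0.52550422 0.05555726 0.05822119] [0.57131763 0.07327095 0.07249451]
[265 260  26   9 197] [277.44670051 264.20304569] [0.60663945 0.1476081  0.06690483] [0.58451084 0.13755871 0.05844522] [0.62902128 0.15438449 0.07213492]
[344 263  26  10 191] [357.21989529 267.28795812] [0.4661277  0.12526784 0.06692017] [0.44488834 0.11498172 0.05847067] [0.48904352 0.13281923 0.0726274 ]
[[ 9.10719132e-01  4.13025936e-01 -4.89143662e-04]
 [ 4.13026190e-01 -9.10717921e-01  1.49490429e-03]
 [ 1.71962345e-04 -1.56346708e-03 -9.99998763e-01]]
```

View pics/sidecrop.png

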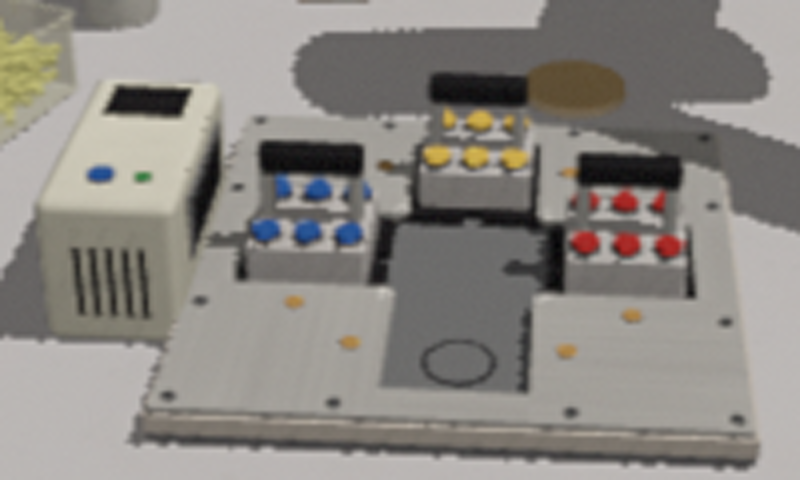

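Call:
servo_tool --deltas '[0, 0, 0, 0, 0, 7.7, 0, 0, 0, 0, 0, 7.7, 2.6, -3.3, 0.3, 0, 0, 0, 2.6, -3.3, 0.3, 0, 0, 0, 2.6, -3.3, 0.3, 0, 0, 0, 2.6, -3.3, 0.3, 0, 0, 0, 2.6, -3.3, 0.3, 0, 0, 0, 2.6, -3.3, 0.3, 0, 0, 0, 2.6, -3.3, 0.3, 0, 0, 0, 2.6, -3.3, 0.3, 0, 0, 0, 2.6, -3.3, 0.3, 0, 0, 0, 2.6, -3.3, 0.3, 0, 0, 0, 2.6, -3.3, 0.3, 0, 0, 0, 2.6, -3.3, 0.3, 0, 0, 0]' --jaw 4.0 --grip_force 50

```text
clock: 1.5
position: [0.4942, -0.074, 0.1885]
ee_rot: [-0.003, 0.998, 0.067, -0.002]
contact_force: [0.4, -0.2, -0.3]
width: 0.0401
```

```bash
cat >> h.py <<'E'
from scipy.spatial.transform import Rotation as Ro
YAW=9.0; CEN=np.array([.5360,.1300])
def rel(tx=None,ty=None,tz=None):
    s=manip.get_state(); w=s['ee_rot']; R=Ro.from_quat([*w[1:],w[0]]).as_matrix()
    p=s['position']; a=np.radians(YAW); B=np.array([[np.cos(a),np.sin(a)],[-np.sin(a),np.cos(a)]])
    rp=B@(p[:2]-CEN); f=s['contact_force']; rf=B@f[:2]
    print('t %.2f'%s['clock'],'reader mm',np.round(rp*1000,1),'z %.1f'%(p[2]*1000),'F reader',np.round([*rf,f[2]],1),'M',np.round(s['moment'],2),'w %.1f'%(s['width']*1e3))
    print('yaw err deg %.2f'%(np.degrees(np.arctan2(R[1,0],R[0,0]))-YAW),'tilt',np.round(np.degrees(R[:2,2]),2))
    if tx is not None:
        dw=np.array([*(B.T@np.array([tx,ty])/1000+CEN),tz/1000])-p
        print('need tool cm',np.round(R.T@dw*100,2),'turn z %.2f'%(np.degrees(np.arctan2(R[1,0],R[0,0]))-YAW))
E
python3 -c "
from h import *
rel(72,0,150); print(manip.get_state()['qpos'].round(2))"
```

```text
t 1.50 reader mm [ -73.2 -195. ] z 188.5 F reader [ 0.4 -0.3 -0.3] M [ 0.02 -0.05 -0.03] w 40.1
yaw err deg -1.33 tilt [-0.29  0.32]
need tool cm [ 14.08 -19.81   3.91] turn z -1.33
[-0.29  0.2   1.73  0.    1.23  1.14]
```

Call:
servo_tool --deltas '[1.9, -2.6, 0.5, 0, 0, -0.2, 1.9, -2.6, 0.5, 0, 0, -0.2, 1.9, -2.6, 0.5, 0, 0, -0.2, 1.9, -2.6, 0.5, 0, 0, -0.2, 1.9, -2.6, 0.5, 0, 0, -0.2, 1.9, -2.6, 0.5, 0, 0, -0.2, 1.9, -2.6, 0.5, 0, 0, -0.2, 0.8, -1.2, 0.3, 0, 0, 0, 0, 0, 0, 0, 0, 0]'

```text
clock: 2.4
position: [0.6077, 0.1536, 0.1447]
ee_rot: [-0.003, 0.996, 0.083, -0.006]
contact_force: [-0.8, -0.5, 0.2]
width: 0.0404
```

```bash
python3 -c "
from h import *
rel(72,0,47)
im,d=eyes.get_image('top'); im2,d2=eyes.get_image('side')
cv2.imwrite('pics/a1.png',cv2.resize(im2[150:350,180:420,::-1],None,fx=3,fy=3,interpolation=cv2.INTER_CUBIC))"
```

```text
t 2.40 reader mm [74.5 12.1] z 144.7 F reader [-0.9 -0.4  0.2] M [-0.02 -0.01 -0.02] w 40.4
yaw err deg 0.58 tilt [-0.68  0.32]
need tool cm [-0.16  1.28  9.76] turn z 0.58
```

View pics/a1.png

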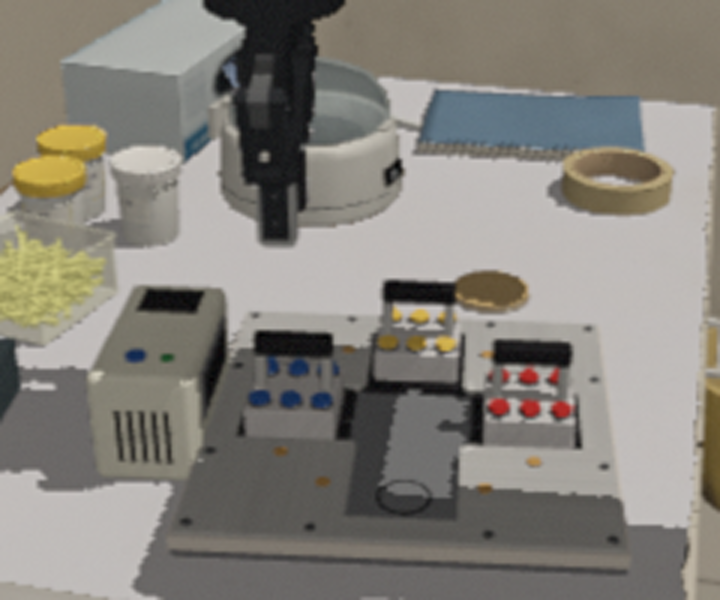

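The side view shows the fingers above blue, with its handle at (293,343), and clear of everything. I'll add a full rotation correction to the helper, then go down.

```bash
cat >> h.py <<'E'
def rot():
    s=manip.get_state(); w=s['ee_rot']; R=Ro.from_quat([*w[1:],w[0]]); a=np.radians(YAW)
    T=Ro.from_matrix(np.array([[np.cos(a),np.sin(a),0],[np.sin(a),-np.cos(a),0],[0,0,-1]]))
    print('rotvec tool deg',np.round(np.degrees((R.inv()*T).as_rotvec()),2))
E
python3 -c "
from h import *
rot()"
```

```text
rotvec tool deg [-0.37  0.63  0.48]
```

Call:
servo_tool --deltas '[-0.2, 1.3, 0, -0.4, 0.6, 0.5, 0, 0, 1.5, 0, 0, 0, 0, 0, 2, 0, 0, 0, 0, 0, 2, 0, 0, 0, 0, 0, 1.5, 0, 0, 0, 0, 0, 0, 0, 0, 0]'

```text
clock: 3.1
position: [0.605, 0.1239, 0.0776]
ee_rot: [0.004, 0.997, 0.073, 0.002]
contact_force: [-0.6, 0.6, 0.9]
width: 0.0401
```

```bash
python3 -c "
from h import *
rel(72,0,47);rot()
im2,d2=eyes.get_image('side')
cv2.imwrite('pics/a2.png',cv2.resize(im2[150:350,180:420,::-1],None,fx=3,fy=3,interpolation=cv2.INTER_CUBIC))"
```

```text
t 3.10 reader mm [ 67.1 -16.8] z 77.6 F reader [-0.5  0.7  0.9] M [ 0.02  0.01 -0.02] w 40.1
yaw err deg -0.64 tilt [ 0.3  -0.45]
need tool cm [ 0.45 -1.72  3.05] turn z -0.64
rotvec tool deg [ 0.49 -0.23 -0.64]
```

View pics/a2.png

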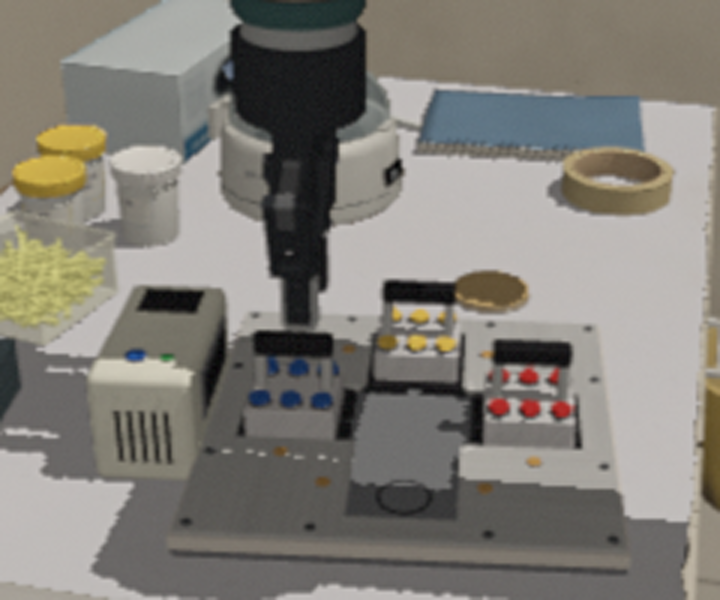

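Call:
servo_tool --deltas '[0, 0, 0, 0, 0, 0]'

```text
clock: 3.25
position: [0.6061, 0.1227, 0.0799]
ee_rot: [0.004, 0.997, 0.072, 0.004]
contact_force: [-0.3, -0.0, 0.9]
width: 0.04
```

```bash
python3 -c "
from h import *
rel(72,0,47);rot();print(manip.get_state()['qd'])"
```

```text
t 3.25 reader mm [ 68.1 -18.2] z 79.9 F reader [-0.3  0.   0.9] M [ 0.04 -0.03  0.02] w 40.0
yaw err deg -0.71 tilt [ 0.5  -0.47]
need tool cm [ 0.34 -1.85  3.28] turn z -0.71
rotvec tool deg [ 0.54 -0.43 -0.71]
[-0.02495876 -0.01498299  0.01304109 -0.01353366  0.00867618 -0.00115311]
```

Call:
servo_tool --deltas '[0.15, -0.9, 0, 0.5, -0.4, -0.7, 0, 0, 0, 0, 0, 0]'

```text
clock: 3.45
position: [0.6074, 0.1314, 0.0822]
ee_rot: [0.0, 0.997, 0.078, 0.002]
contact_force: [-0.5, -0.6, -0.7]
width: 0.0397
```

```bash
python3 -c "
from h import *
rel(72,0,47);rot();print(manip.get_state()['qd'])"
```

```text
t 3.45 reader mm [70.7 -9.8] z 82.2 F reader [-0.6 -0.5 -0.7] M [-0.03  0.04  0.03] w 39.7
yaw err deg -0.05 tilt [0.22 0.02]
need tool cm [ 0.11 -0.98  3.52] turn z -0.05
rotvec tool deg [ 0.02 -0.22 -0.05]
[-0.01727458 -0.01564524  0.00386722 -0.02468201  0.00968616 -0.00056566]
```

Call:
servo_tool --deltas '[0.1, -0.95, 0, 0, 0, 0, 0, 0, 0, 0, 0, 0, 0, 0, 0, 0, 0, 0]'

```text
clock: 3.75
position: [0.6078, 0.1426, 0.0837]
ee_rot: [-0.0, 0.997, 0.079, 0.003]
contact_force: [0.2, 0.7, 0.5]
width: 0.04
```

```bash
python3 -c "
from h import *
rel(72,0,47);rot();print(manip.get_state()['qd'])"
```

```text
t 3.75 reader mm [72.9  1.2] z 83.7 F reader [0.3 0.7 0.5] M [0.06 0.03 0.01] w 40.0
yaw err deg 0.02 tilt [0.38 0.04]
need tool cm [-0.12  0.12  3.67] turn z 0.02
rotvec tool deg [ 0.02 -0.38  0.02]
[ 0.01425014 -0.00335912 -0.00494301  0.01038007  0.00099442  0.00334103]
```

Call:
servo_tool --deltas '[-0.1, 0.1, 0.8, 0, -0.3, 0, 0, 0, 1, 0, 0, 0, 0, 0, 0.8, 0, 0, 0, 0, 0, 0.3, 0, 0, 0, 0, 0, 0.1, 0, 0, 0]'

```text
clock: 4.25
position: [0.6062, 0.1415, 0.0501]
ee_rot: [0.0, 0.997, 0.079, -0.001]
contact_force: [-1.0, 0.8, 0.7]
width: 0.04
```

```bash
python3 -c "
from h import *
rel(72,0,47);rot();print(manip.get_state()['qd'])
im2,d2=eyes.get_image('side')
cv2.imwrite('pics/a3.png',cv2.resize(im2[150:350,180:420,::-1],None,fx=3,fy=3,interpolation=cv2.INTER_CUBIC))"
```

```text
t 4.25 reader mm [71.1  0.4] z 50.1 F reader [-0.9  1.   0.7] M [-0.   -0.    0.04] w 40.0
yaw err deg 0.07 tilt [-0.06 -0.05]
need tool cm [0.09 0.04 0.31] turn z 0.07
rotvec tool deg [0.04 0.07 0.07]
[-0.00064227  0.01850757  0.02017491  0.00126378 -0.0267267  -0.00074341]
```

View pics/a3.png

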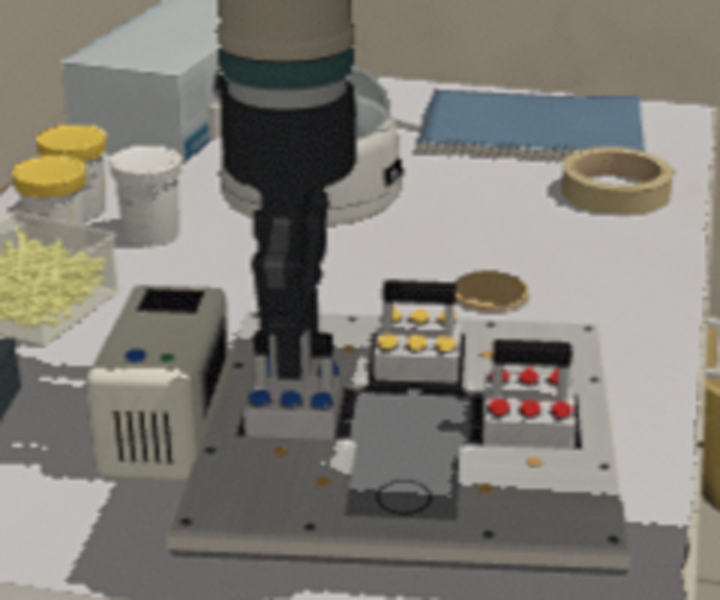

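The near finger stands at the middle of the blue bar (289,360), straddling it. Now I'll close the grip.

Call:
servo_tool --deltas '[0.05, 0.03, 0.2, 0, 0, 0, 0, 0, 0.05, 0, 0, 0, 0, 0, 0.05, 0, 0, 0, 0, 0, 0, 0, 0, 0]' --jaw 0.8 --grip_force 60

```text
clock: 4.7
position: [0.6067, 0.1415, 0.0475]
ee_rot: [0.0, 0.997, 0.079, -0.001]
contact_force: [0.4, 0.1, -3.1]
width: 0.0107
```

```bash
python3 -c "
from h import *
rel(72,0,47);rot()"
```

```text
t 4.70 reader mm [71.6  0.3] z 47.5 F reader [ 0.4  0.  -3.1] M [ 0.03 -0.06  0.03] w 10.7
yaw err deg 0.06 tilt [-0.06 -0.01]
need tool cm [0.04 0.03 0.05] turn z 0.06
rotvec tool deg [-0.    0.06  0.06]
```

Call:
servo_tool --deltas '[-0.2, 0, 0, 0, 0, 0, -0.2, 0, 0, 0, 0, 0, -0.2, 0, 0, 0, 0, 0]'

```text
clock: 5.0
position: [0.6058, 0.1414, 0.0479]
ee_rot: [-0.0, 0.997, 0.079, 0.005]
contact_force: [4.5, 1.3, -4.5]
width: 0.0105
```

```bash
python3 -c "
from h import *
rel(72,0,47);rot()"
```

```text
t 5.00 reader mm [70.7  0.3] z 47.9 F reader [ 4.6  0.6 -4.5] M [ 0.27 -0.8   0.07] w 10.5
yaw err deg 0.06 tilt [0.58 0.09]
need tool cm [0.13 0.03 0.09] turn z 0.06
rotvec tool deg [ 0.   -0.59  0.06]
```

Call:
servo_tool --deltas '[-0.5, 0, 0.1, 0, -0.4, 0, -0.6, 0, 0.05, 0, 0, 0, -0.6, 0, 0.05, 0, 0, 0]'

```text
clock: 5.3
position: [0.5968, 0.1397, 0.0479]
ee_rot: [-0.001, 0.997, 0.079, 0.01]
contact_force: [1.5, 1.6, 1.9]
width: 0.0105
```

```bash
python3 -c "
from h import *
rel(72,0,47);rot()"
```

```text
t 5.30 reader mm [61.6  0.1] z 47.9 F reader [1.8 1.3 1.9] M [ 0.09 -0.3  -0.03] w 10.5
yaw err deg 0.02 tilt [1.17 0.18]
need tool cm [1.04 0.01 0.12] turn z 0.02
rotvec tool deg [ 0.01 -1.19  0.02]
```

Call:
servo_tool --deltas '[-0.6, 0, 0.05, 0, -0.6, 0, -0.7, 0, 0.05, 0, -0.3, 0, -0.7, 0, 0.05, 0, -0.3, 0, -0.7, 0, 0.05, 0, -0.2, 0]'

```text
clock: 5.7
position: [0.5685, 0.1352, 0.0474]
ee_rot: [0.0, 0.997, 0.079, -0.002]
contact_force: [1.6, 0.1, 4.8]
width: 0.0108
```

```bash
python3 -c "
from h import *
rel(0,0,47);rot()"
```

```text
t 5.70 reader mm [32.9  0. ] z 47.4 F reader [ 1.6 -0.1  4.8] M [ 0.03 -0.37  0.02] w 10.8
yaw err deg 0.01 tilt [-0.21 -0.05]
need tool cm [-3.29  0.    0.06] turn z 0.01
rotvec tool deg [0.02 0.21 0.01]
```

Call:
servo_tool --deltas '[-0.7, 0, 0, 0, 0.1, 0, -0.7, 0, 0, 0, 0, 0, -0.6, 0, 0.05, 0, 0, 0, -0.3, 0, 0.05, 0, 0, 0, 0, 0, 0.05, 0, 0, 0]'

```text
clock: 6.2
position: [0.5422, 0.1307, 0.0474]
ee_rot: [0.001, 0.997, 0.079, -0.001]
contact_force: [1.8, 1.0, 5.6]
width: 0.0107
```

```bash
python3 -c "
from h import *
rel(0,0,47);rot()"
```

```text
t 6.20 reader mm [ 6.3 -0.3] z 47.4 F reader [1.9 0.7 5.6] M [ 0.04 -0.17 -0.02] w 10.7
yaw err deg 0.02 tilt [-0.08 -0.07]
need tool cm [-0.63 -0.03  0.04] turn z 0.02
rotvec tool deg [0.06 0.09 0.02]
```

Call:
servo_tool --deltas '[-0.5, 0, 0, 0, 0, 0, -0.2, 0, 0.05, 0, 0, 0, 0, 0, 0.0, 0, 0, 0]'

```text
clock: 6.5
position: [0.5348, 0.1294, 0.0475]
ee_rot: [0.001, 0.997, 0.079, 0.0]
contact_force: [2.3, 0.5, 0.4]
width: 0.0106
```

```bash
python3 -c "
from h import *
rel(0,0,47);rot()
im,d=eyes.get_image('top')
cv2.imwrite('pics/b1t.png',cv2.resize(im[140:300,190:350,::-1],None,fx=3.7,fy=3.7,interpolation=cv2.INTER_CUBIC))
im2,d2=eyes.get_image('side')
cv2.imwrite('pics/b1.png',cv2.resize(im2[200:350,220:400,::-1],None,fx=4,fy=4,interpolation=cv2.INTER_CUBIC))"
```

```text
t 6.50 reader mm [-1.3 -0.4] z 47.5 F reader [2.3 0.1 0.4] M [ 0.06 -0.37  0.02] w 10.6
yaw err deg 0.02 tilt [ 0.02 -0.06]
need tool cm [ 0.13 -0.04  0.05] turn z 0.02
rotvec tool deg [ 0.07 -0.01  0.02]
```

View pics/b1.png

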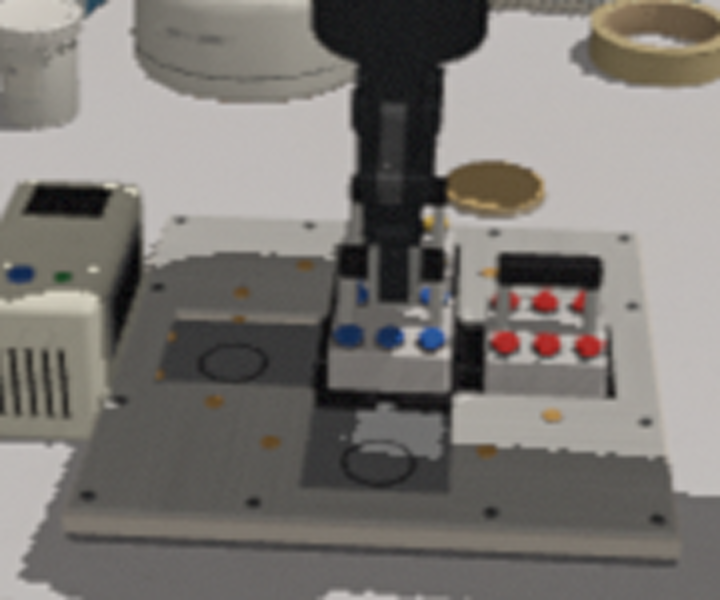

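View pics/b1t.png

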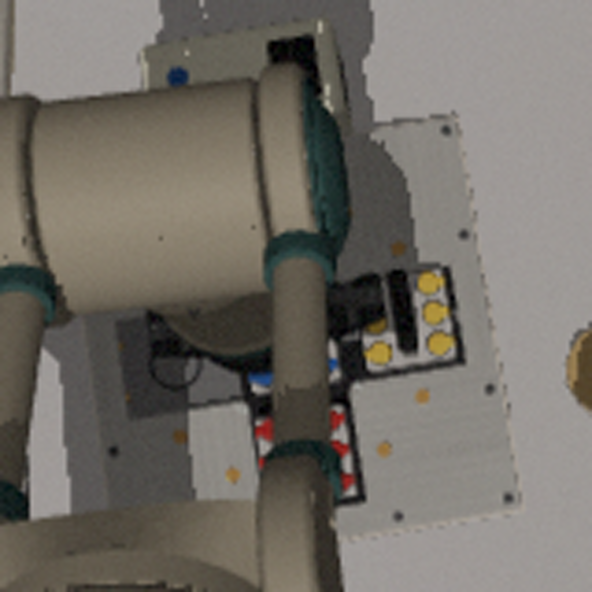

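Call:
servo_tool --deltas '[0.15, -0.2, 0, 0, 0, 0, 0.05, -0.4, 0, 0, 0, 0, 0, -0.4, 0, 0, 0, 0]'

```text
clock: 6.9
position: [0.5334, 0.138, 0.0474]
ee_rot: [0.002, 0.997, 0.079, -0.002]
contact_force: [1.2, -1.9, 4.7]
width: 0.0106
```

```bash
python3 -c "
from h import *
rel(-0.4,72,47);rot()"
```

```text
t 6.90 reader mm [-1.3  8.3] z 47.4 F reader [ 0.9 -2.1  4.7] M [-0.26 -0.16  0.01] w 10.6
yaw err deg 0.04 tilt [-0.24 -0.26]
need tool cm [ 0.09 -6.37  0.01] turn z 0.04
rotvec tool deg [0.22 0.28 0.04]
```

Call:
servo_tool --deltas '[0.05, -0.6, 0, 0.2, 0.2, 0, 0.05, -0.6, 0, 0, 0, 0, 0, -0.6, 0, 0, 0, 0, 0, -0.6, 0, 0, 0, 0]'

```text
clock: 7.3
position: [0.53, 0.1628, 0.0474]
ee_rot: [0.001, 0.997, 0.079, -0.001]
contact_force: [1.7, -1.8, 4.2]
width: 0.0108
```

```bash
python3 -c "
from h import *
rel(-0.4,72,47);rot()"
```

```text
t 7.30 reader mm [-0.8 33.3] z 47.4 F reader [ 1.4 -2.1  4.2] M [-0.37 -0.18 -0.01] w 10.8
yaw err deg 0.05 tilt [-0.12 -0.1 ]
need tool cm [ 0.05 -3.87  0.04] turn z 0.05
rotvec tool deg [0.08 0.14 0.05]
```

Call:
servo_tool --deltas '[0, -0.5, 0, 0, 0, 0, 0, -0.5, 0, 0, 0, 0, 0, -0.5, 0, 0, 0, 0]'

```text
clock: 7.6
position: [0.5284, 0.1767, 0.0477]
ee_rot: [0.004, 0.997, 0.081, -0.0]
contact_force: [1.0, -11.8, 9.9]
width: 0.0108
```

```bash
python3 -c "
from h import *
rel(-0.4,72,47);rot()"
```

```text
t 7.60 reader mm [-0.2 47.3] z 47.7 F reader [ -0.9 -11.8   9.9] M [-1.96 -0.25 -0.02] w 10.8
yaw err deg 0.28 tilt [-0.01 -0.42]
need tool cm [-0.   -2.47  0.05] turn z 0.28
rotvec tool deg [0.41 0.08 0.28]
```

Call:
servo_tool --deltas '[0, -0.5, -0.05, 0.3, 0, 0.2, 0, -0.4, 0, 0, 0, 0]'

```text
clock: 7.8
position: [0.5264, 0.1855, 0.0474]
ee_rot: [0.002, 0.997, 0.079, -0.001]
contact_force: [2.0, -3.6, 6.7]
width: 0.0108
```

```bash
python3 -c "
from h import *
rel(-0.4,72,47);rot()"
```

```text
t 7.80 reader mm [-0.8 56.3] z 47.4 F reader [ 1.4 -3.8  6.7] M [-0.47 -0.31 -0.02] w 10.8
yaw err deg 0.11 tilt [-0.12 -0.21]
need tool cm [ 0.04 -1.57  0.04] turn z 0.11
rotvec tool deg [0.19 0.15 0.11]
```

Through the catch; on to the pins at about 66.

Call:
servo_tool --deltas '[0, -0.4, -0.03, 0.1, 0.1, 0, 0, -0.35, 0, 0, 0, 0, 0, -0.35, 0, 0, 0, 0]'

```text
clock: 8.1
position: [0.5245, 0.1971, 0.0474]
ee_rot: [0.001, 0.997, 0.08, -0.001]
contact_force: [2.4, -8.2, 7.2]
width: 0.011
```

```bash
python3 -c "
from h import *
rel(-0.4,72,47);rot()"
```

```text
t 8.10 reader mm [-0.8 68.1] z 47.4 F reader [ 1.1 -8.5  7.2] M [-1.37 -0.24  0.01] w 11.0
yaw err deg 0.13 tilt [-0.05 -0.13]
need tool cm [ 0.04 -0.39  0.04] turn z 0.13
rotvec tool deg [0.12 0.07 0.13]
```

Call:
servo_tool --deltas '[0, -0.5, -0.02, 0.1, 0, 0.1, 0, -0.5, -0.02, 0, 0, 0]'

```text
clock: 8.3
position: [0.5235, 0.2034, 0.048]
ee_rot: [0.004, 0.997, 0.081, -0.0]
contact_force: [3.4, -9.8, 3.4]
width: 0.0108
```

```bash
python3 -c "
from h import *
rel(-0.4,72,47);rot()"
```

```text
t 8.30 reader mm [-0.8 74.5] z 48.0 F reader [  1.9 -10.2   3.4] M [-1.97 -0.5  -0.08] w 10.8
yaw err deg 0.25 tilt [ 0.   -0.52]
need tool cm [0.04 0.25 0.1 ] turn z 0.25
rotvec tool deg [0.51 0.08 0.25]
```

Call:
servo_tool --deltas '[0, -0.4, 0, 0.3, 0, 0.1, 0, -0.5, 0, 0, 0, 0]'

```text
clock: 8.5
position: [0.5234, 0.2044, 0.0482]
ee_rot: [0.01, 0.996, 0.083, -0.0]
contact_force: [5.5, -21.4, 3.3]
width: 0.0107
```

```bash
python3 -c "
from h import *
rel(-0.4,72,47);rot()"
```

```text
t 8.50 reader mm [-0.8 75.5] z 48.2 F reader [  2.1 -22.    3.3] M [-3.6  -0.92 -0.26] w 10.7
yaw err deg 0.54 tilt [ 0.07 -1.18]
need tool cm [0.04 0.35 0.13] turn z 0.54
rotvec tool deg [1.17 0.12 0.54]
```

Hard stop reached, since the force rose to 22 N with almost no travel. I'll ease off now.

Call:
servo_tool --deltas '[0, 0.2, 0, 0.4, 0, 0, 0, 0, 0, 0, 0, 0]'

```text
clock: 8.7
position: [0.524, 0.2013, 0.0478]
ee_rot: [0.008, 0.997, 0.083, -0.001]
contact_force: [1.8, -2.4, 2.8]
width: 0.0107
```

```bash
python3 -c "
from h import *
rel(-0.4,72,47);rot()"
```

```text
t 8.70 reader mm [-0.7 72.3] z 47.8 F reader [ 1.4 -2.6  2.8] M [-0.46 -0.37 -0.09] w 10.7
yaw err deg 0.49 tilt [ 0.01 -0.88]
need tool cm [0.03 0.03 0.08] turn z 0.49
rotvec tool deg [0.87 0.13 0.49]
```

Call:
servo_tool --deltas '[0, 0, 0, 0.4, 0, 0.2, 0, 0, 0, 0.3, 0, 0, 0, 0, 0, 0, 0, 0]'

```text
clock: 9.0
position: [0.524, 0.2012, 0.0475]
ee_rot: [0.002, 0.997, 0.081, -0.001]
contact_force: [1.4, -3.6, 1.8]
width: 0.0105
```

```bash
python3 -c "
from h import *
rel(-0.4,72,47);rot()
im2,d2=eyes.get_image('side')
cv2.imwrite('pics/c1.png',cv2.resize(im2[200:350,220:400,::-1],None,fx=4,fy=4,interpolation=cv2.INTER_CUBIC))"
```

```text
t 9.00 reader mm [-0.7 72.2] z 47.5 F reader [ 0.9 -3.8  1.8] M [-0.67 -0.39 -0.11] w 10.5
yaw err deg 0.31 tilt [-0.12 -0.2 ]
need tool cm [0.03 0.02 0.05] turn z 0.31
rotvec tool deg [0.18 0.15 0.31]
```

View pics/c1.png

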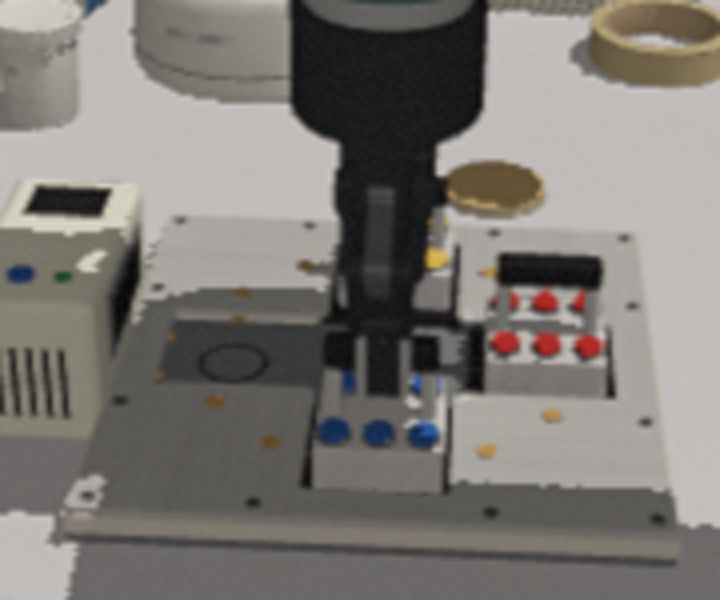

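Blue sits in the left station, and its position hasn't moved with only about 3 N applied. That's less than the pins' 8 N, so it has latched. I'll open, rise and measure.

Call:
servo_tool --deltas '[0, 0, 0, 0, 0, 0, 0, 0, 0, 0, 0, 0, 0, 0, 0, 0, 0, 0, 0, 0, -1, 0, 0, 0.2, 0, 0, -2, 0, 0, 0, 0, 0, -2, 0, 0, 0, 0, 0, 0, 0, 0, 0]' --jaw 4.0

```text
clock: 9.75
position: [0.5186, 0.2052, 0.0983]
ee_rot: [-0.001, 0.997, 0.079, -0.007]
contact_force: [0.6, 0.3, 0.4]
width: 0.0398
```

```bash
cat >> h.py <<'E'
def handles(tag):
    im,d=eyes.get_image('side'); K,R,t=cal('side')
    uu,vv=np.meshgrid(np.arange(640),np.arange(480))
    Q=(np.stack([(uu-K[0,2])/K[0,0]*d,(vv-K[1,2])/K[1,1]*d,d],-1)-t)@R
    a=np.radians(YAW); B=np.array([[np.cos(a),np.sin(a)],[-np.sin(a),np.cos(a)]])
    q2=(Q[...,:2]-CEN)@B.T; V=im.max(-1)
    m=((Q[...,2]>.058)&(Q[...,2]<.075)&(V<70)&(abs(q2)<.12).all(-1)).astype(np.uint8)
    n,l,st,c=cv2.connectedComponentsWithStats(m)
    for i in range(1,n):
        if st[i,4]<60: continue
        q=q2[l==i]*1000; print(st[i],'c',c[i].round(1),'reader x mean %.1f y mean %.1f'%tuple(q.mean(0)),'max y %.1f'%np.percentile(q[:,1],97))
    H,S,V=cv2.split(cv2.cvtColor(im,cv2.COLOR_RGB2HSV))
    for nm,mm in (('blue',(H>100)&(H<125)&(S>120)),('red',((H<8)|(H>172))&(S>140)),('yel',(H>18)&(H<32)&(S>120))):
        mm=mm&(abs(q2)<.12).all(-1)&(Q[...,2]>.02)
        print(nm,mm.sum(),(q2[mm]*1000).mean(0).round(1))
    cv2.imwrite(f'pics/{tag}.png',cv2.resize(im[200:350,220:400,::-1],None,fx=4,fy=4,interpolation=cv2.INTER_CUBIC))
E
python3 -c "
from h import *
rel(-72,0,150);rot()
handles('c2')"
```

```text
t 9.75 reader mm [-5.4 77. ] z 98.3 F reader [0.7 0.2 0.4] M [-0.02 -0.02  0.02] w 39.8
yaw err deg 0.05 tilt [-0.8   0.09]
need tool cm [-6.73  7.68 -5.11] turn z 0.05
rotvec tool deg [-0.21  0.77  0.04]
[344 263  26  10 190] c [357.2 267.3] reader x mean -69.7 y mean 6.3 max y 9.2
[300 283  30  10 272] c [314.5 287.5] reader x mean 1.8 y mean 76.7 max y 80.4
blue 141 [ 2.5 81.7]
red 107 [-70.4  11.1]
yel 45 [ -0.  -38.3]
```

View pics/c2.png

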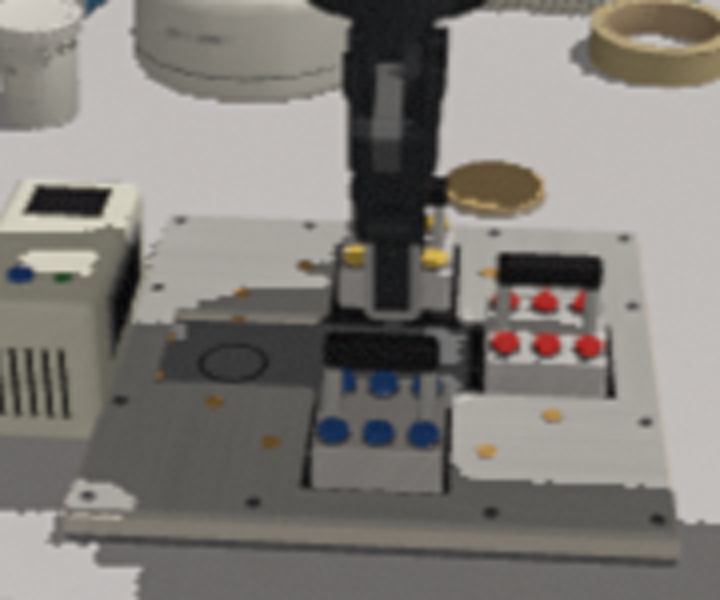

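Blue is free-standing in the left station and the latch holds, with its bar at (381,350). Moving over to red, with its bar at (549,271).

Call:
servo_tool --deltas '[-0.7, 0.8, 0, -0.2, 0.7, 0, -1.4, 1.6, 0, 0, 0, 0, -1.8, 2, 0, 0, 0, 0, -1.4, 1.6, 0, 0, 0, 0, -0.4, 0.5, 0.1, 0, 0, 0, 0, 0, 0, 0, 0, 0, 0, 0, 0, 0, 0, 0]'

```text
clock: 10.5
position: [0.463, 0.1278, 0.0909]
ee_rot: [0.001, 0.997, 0.079, -0.006]
contact_force: [1.3, -0.5, -0.5]
width: 0.04
```

```bash
python3 -c "
from h import *
rel(-71.5,0,47.5);rot()
im,d=eyes.get_image('top'); np.savez('pics/top2.npz',im=im,d=d)
cv2.imwrite('pics/d1t.png',cv2.resize(im[140:300,190:350,::-1],None,fx=3.7,fy=3.7,interpolation=cv2.INTER_CUBIC))"
```

```text
t 10.50 reader mm [-72.4   9.3] z 90.9 F reader [ 1.2 -0.7 -0.5] M [-0.   -0.01 -0.02] w 40.0
yaw err deg 0.07 tilt [-0.7  -0.13]
need tool cm [0.15 0.92 4.34] turn z 0.07
rotvec tool deg [0.02 0.72 0.07]
```

View pics/d1t.png

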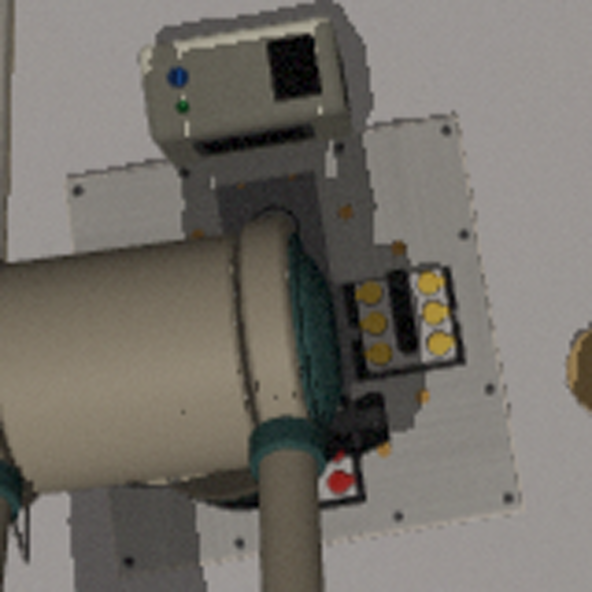

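The arm hides blue from above, while yellow at (400,315) is undisturbed. I'll align over red and descend.

Call:
servo_tool --deltas '[0.1, 0.85, 0, 0, 0.7, 0, 0, 0, 0, 0, 0, 0, 0, 0, 0.6, 0, 0, 0, 0, 0, 1, 0, 0, 0, 0, 0, 1, 0, 0, 0, 0, 0, 0.5, 0, 0, 0, 0, 0, 0.1, 0, 0, 0]'

```text
clock: 11.25
position: [0.4674, 0.1208, 0.0554]
ee_rot: [-0.0, 0.997, 0.08, 0.001]
contact_force: [-0.3, -0.5, 0.2]
width: 0.0403
```

```bash
python3 -c "
from h import *
rel(-71.5,0,47.5);rot()"
```

```text
t 11.25 reader mm [-69.2   1.6] z 55.4 F reader [-0.4 -0.4  0.2] M [-0.04 -0.05  0.04] w 40.3
yaw err deg 0.22 tilt [0.08 0.02]
need tool cm [-0.23  0.16  0.79] turn z 0.22
rotvec tool deg [-0.   -0.08  0.22]
```

Call:
servo_tool --deltas '[-0.2, 0.15, 0.4, 0, 0, 0.2, 0, 0, 0.4, 0, 0, 0, 0, 0, 0.1, 0, 0, 0]'

```text
clock: 11.55
position: [0.4654, 0.1189, 0.0453]
ee_rot: [-0.0, 0.997, 0.079, 0.0]
contact_force: [0.5, 0.8, -0.6]
width: 0.0401
```

```bash
python3 -c "
from h import *
rel(-71.5,0,47.5);rot();handles('d2')"
```

```text
t 11.55 reader mm [-71.5   0.1] z 45.3 F reader [ 0.7  0.8 -0.6] M [0.01 0.05 0.05] w 40.1
yaw err deg 0.01 tilt [0.05 0.01]
need tool cm [-0.    0.01 -0.22] turn z 0.01
rotvec tool deg [-0.01 -0.05  0.01]
[308 244  24   8 161] c [319.4 247.1] reader x mean 1.4 y mean -64.9 max y -61.8
[354 271   9  10  75] c [357.8 275.7] reader x mean -70.2 y mean 34.0 max y 36.3
[300 283  30  10 274] c [314.5 287.6] reader x mean 1.7 y mean 76.9 max y 80.4
blue 144 [ 2.3 81.5]
red 81 [-69.7  18.1]
yel 100 [  3.  -60.7]
```

View pics/d2.png

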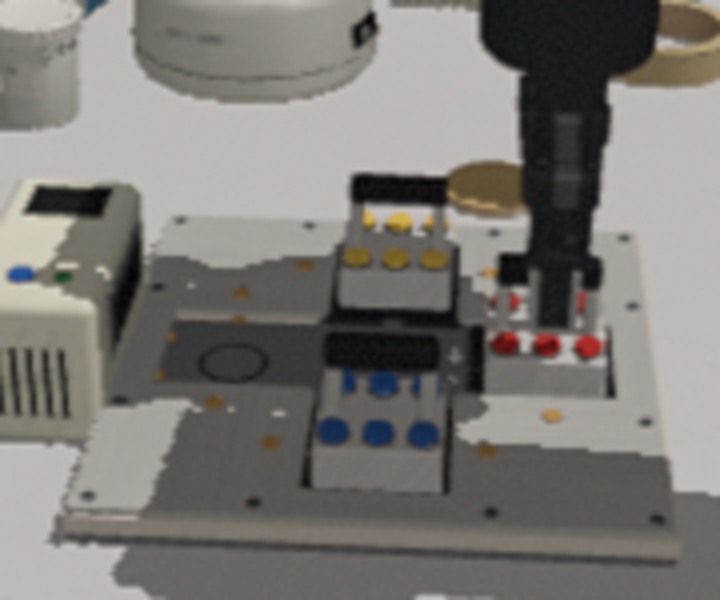

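Fingers straddle red's bar at (550,270). Closing.

Call:
servo_tool --deltas '[0, 0, -0.15, 0, 0, 0, 0, 0, 0, 0, 0, 0, 0, 0, 0, 0, 0, 0, 0, 0, 0, 0, 0, 0, 0, 0, 0, 0, 0, 0]' --jaw 0.8

```text
clock: 12.1
position: [0.4656, 0.1191, 0.0473]
ee_rot: [-0.0, 0.997, 0.078, 0.001]
contact_force: [-1.3, 0.9, -2.3]
width: 0.0109
```

```bash
python3 -c "
from h import *
rel(-71.5,0,47.5);rot()"
```

```text
t 12.10 reader mm [-71.2   0.2] z 47.3 F reader [-1.2  1.1 -2.3] M [-0.07 -0.05 -0.09] w 10.9
yaw err deg -0.02 tilt [0.1  0.04]
need tool cm [-0.03  0.02 -0.02] turn z -0.02
rotvec tool deg [-0.02 -0.1  -0.02]
```

Call:
servo_tool --deltas '[0.4, 0, 0, 0, 0, 0, 0.5, 0, 0, 0, 0.3, 0, 0.5, 0, 0, 0, 0.3, 0]'

```text
clock: 12.4
position: [0.4666, 0.1193, 0.0475]
ee_rot: [0.001, 0.997, 0.079, -0.007]
contact_force: [-9.0, -2.4, 11.8]
width: 0.011
```

```bash
python3 -c "
from h import *
rel(-71.5,0,47.5);rot()"
```

```text
t 12.40 reader mm [-70.3   0.3] z 47.5 F reader [-9.3 -0.9 11.8] M [-0.35  1.38 -0.04] w 11.0
yaw err deg 0.07 tilt [-0.84 -0.13]
need tool cm [-0.12  0.03  0.01] turn z 0.07
rotvec tool deg [-0.    0.85  0.07]
```

Call:
servo_tool --deltas '[0.6, 0, -0.1, 0, 0.5, 0, 0.6, 0, -0.05, 0, 0.3, 0]'

```text
clock: 12.6
position: [0.4675, 0.1196, 0.048]
ee_rot: [0.001, 0.997, 0.08, -0.012]
contact_force: [-9.6, -3.3, 8.8]
width: 0.011
```

```bash
python3 -c "
from h import *
rel(-71.5,0,47.5);rot()"
```

```text
t 12.60 reader mm [-69.3   0.4] z 48.0 F reader [-10.   -1.8   8.8] M [-0.42  1.66 -0.01] w 11.0
yaw err deg 0.15 tilt [-1.32 -0.23]
need tool cm [-0.22  0.04  0.06] turn z 0.15
rotvec tool deg [0.02 1.34 0.15]
```

Call:
servo_tool --deltas '[0.7, 0, -0.05, 0, 0.6, 0.1, 0.7, 0, -0.05, 0, 0.5, 0]'

```text
clock: 12.8
position: [0.4674, 0.1196, 0.048]
ee_rot: [0.002, 0.997, 0.08, -0.016]
contact_force: [-11.7, -3.0, 9.7]
width: 0.0109
```

```bash
python3 -c "
from h import *
rel(-71.5,0,47.5);rot();handles('e1')"
```

```text
t 12.80 reader mm [-69.3   0.4] z 48.0 F reader [-12.   -1.2   9.7] M [-0.43  1.76 -0.02] w 10.9
yaw err deg 0.15 tilt [-1.86 -0.35]
need tool cm [-0.21  0.04  0.06] turn z 0.15
rotvec tool deg [0.05 1.89 0.15]
[308 244  24   8 163] c [319.4 247.1] reader x mean 1.4 y mean -65.0 max y -62.0
[343 263   8   9  61] c [346.5 266.7] reader x mean -50.7 y mean 6.5 max y 13.2
[353 267   8  10  67] c [356.4 271.4] reader x mean -68.1 y mean 19.7 max y 21.8
[300 283  30  10 274] c [314.5 287.6] reader x mean 1.7 y mean 76.8 max y 80.2
blue 142 [ 2.4 81. ]
red 81 [-68.3  17. ]
yel 100 [  2.9 -60.6]
```

View pics/e1.png

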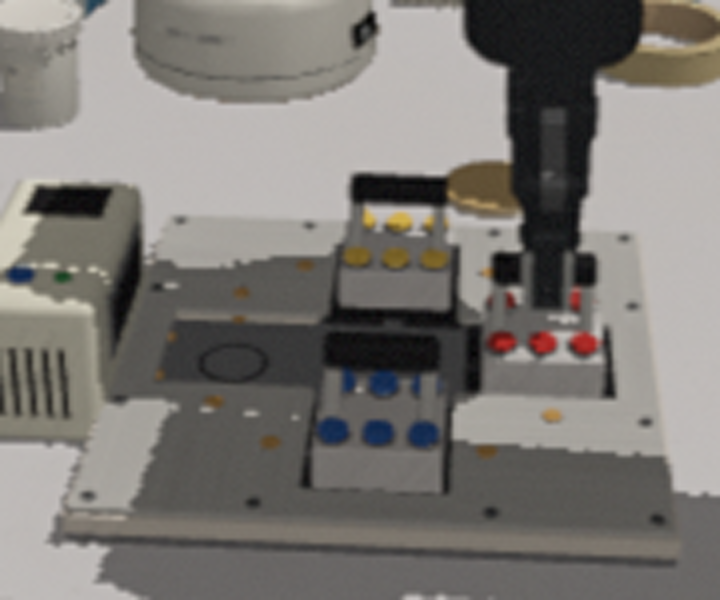

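Call:
servo_tool --deltas '[0.85, 0, -0.05, 0, 1, 0.1, 0.85, 0, 0, 0, 0.8, 0]'

```text
clock: 13.05
position: [0.4736, 0.1206, 0.048]
ee_rot: [0.002, 0.997, 0.08, -0.011]
contact_force: [-1.1, 0.6, 3.0]
width: 0.0103
```

```bash
python3 -c "
from h import *
rel(-71.5,0,47.5);rot()"
```

```text
t 13.05 reader mm [-63.1   0.5] z 48.0 F reader [-1.   0.7  3. ] M [ 0.    0.26 -0.01] w 10.3
yaw err deg 0.13 tilt [-1.26 -0.27]
need tool cm [-0.84  0.05  0.07] turn z 0.13
rotvec tool deg [0.07 1.28 0.13]
```

Call:
servo_tool --deltas '[0.5, 0, 0, 0, 0.6, 0, 0.6, 0, 0, 0, 0.5, 0, 0.6, 0, 0, 0, 0.3, 0, 0.6, 0, 0, 0, 0.3, 0]'

```text
clock: 13.45
position: [0.4959, 0.1244, 0.0473]
ee_rot: [0.0, 0.997, 0.08, 0.003]
contact_force: [0.5, 0.5, -1.6]
width: 0.0107
```

```bash
python3 -c "
from h import *
rel(0,0,47.5);rot()"
```

```text
t 13.45 reader mm [-40.5   0.7] z 47.3 F reader [ 0.6  0.5 -1.6] M [0.   0.12 0.03] w 10.7
yaw err deg 0.16 tilt [ 0.32 -0.02]
need tool cm [4.05 0.08 0.  ] turn z 0.16
rotvec tool deg [ 0.07 -0.31  0.16]
```

Call:
servo_tool --deltas '[0.6, 0.05, 0, 0, -0.2, 0.1, 0.7, 0.05, 0, 0, 0, 0, 0.7, 0, 0, 0, 0, 0, 0.7, 0, 0, 0, 0, 0]'

```text
clock: 13.85
position: [0.5277, 0.1283, 0.0473]
ee_rot: [0.0, 0.997, 0.079, 0.003]
contact_force: [-1.5, -0.7, -0.6]
width: 0.0106
```

```bash
python3 -c "
from h import *
rel(0,0,47.5);rot()"
```

```text
t 13.85 reader mm [-8.5 -0.4] z 47.3 F reader [-1.6 -0.5 -0.6] M [-0.02  0.24 -0.05] w 10.6
yaw err deg 0.03 tilt [ 0.33 -0.01]
need tool cm [ 0.85 -0.04 -0.02] turn z 0.03
rotvec tool deg [ 0.06 -0.32  0.03]
```

Call:
servo_tool --deltas '[0.6, -0.05, 0, 0, -0.2, 0, 0.6, -0.03, 0, 0, 0, 0, 0.6, -0.02, 0, 0, 0, 0, 0.6, 0, 0, 0, 0, 0]'

```text
clock: 14.25
position: [0.5545, 0.1335, 0.0473]
ee_rot: [0.001, 0.997, 0.079, 0.002]
contact_force: [-1.0, 0.5, -0.8]
width: 0.0108
```

```bash
python3 -c "
from h import *
rel(72,0.3,47.5);rot();handles('f1')"
```

```text
t 14.25 reader mm [18.8  0.5] z 47.3 F reader [-0.9  0.6 -0.8] M [-0.04  0.21  0.03] w 10.8
yaw err deg 0.03 tilt [ 0.18 -0.04]
need tool cm [ 5.32  0.03 -0.  ] turn z 0.03
rotvec tool deg [ 0.07 -0.17  0.03]
[315 244  17   8 104] c [323.6 247.3] reader x mean -6.6 y mean -65.0 max y -62.0
[303 264   9  11  71] c [307.  269.2] reader x mean 18.6 y mean 19.3 max y 22.3
[301 283  29  10 255] c [314.9 287.5] reader x mean 1.0 y mean 76.9 max y 80.1
blue 140 [ 2.4 81.7]
red 50 [27.  20.8]
yel 48 [ -7.  -64.2]
```

View pics/f1.png

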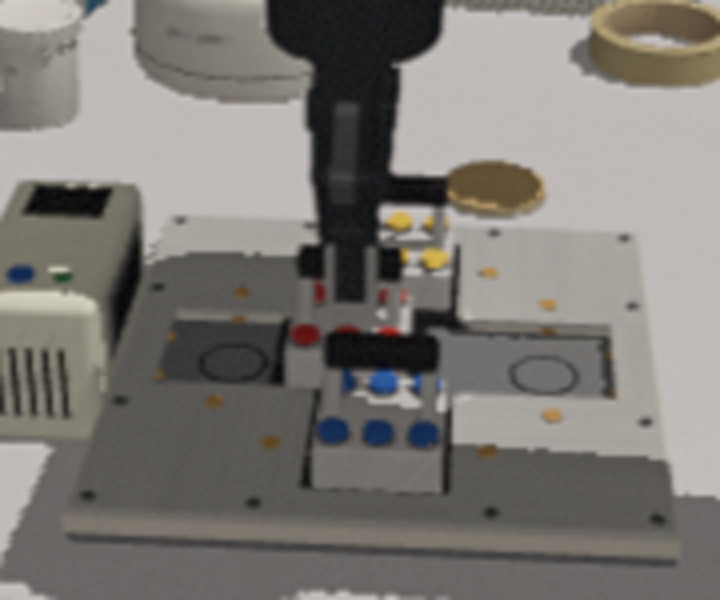

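Red is gripped with the finger at (350,270) and has passed the middle into the window lane. Blue and yellow haven't moved. Next the catch at 40–48.

Call:
servo_tool --deltas '[0.6, 0, 0, 0, 0, 0, 0.6, 0, 0, 0, 0, 0, 0.5, 0, 0, 0, 0, 0, 0.5, 0, 0, 0, 0, 0]'

```text
clock: 14.7
position: [0.5776, 0.1372, 0.0474]
ee_rot: [0.0, 0.997, 0.079, 0.001]
contact_force: [-9.0, -1.1, 8.5]
width: 0.0109
```

```bash
python3 -c "
from h import *
rel(72,0.3,47.5);rot()"
```

```text
t 14.70 reader mm [42.2  0.6] z 47.4 F reader [-9.1  0.3  8.5] M [-0.28  1.59  0.04] w 10.9
yaw err deg 0.02 tilt [ 0.09 -0.04]
need tool cm [ 2.98  0.03 -0.01] turn z 0.02
rotvec tool deg [ 0.06 -0.08  0.02]
```

Call:
servo_tool --deltas '[0.5, 0, -0.05, 0, 0.2, 0, 0.5, 0, -0.03, 0, 0.2, 0]'

```text
clock: 14.9
position: [0.5814, 0.138, 0.0476]
ee_rot: [0.001, 0.997, 0.079, -0.003]
contact_force: [-3.6, -1.5, 1.2]
width: 0.0109
```

```bash
python3 -c "
from h import *
rel(72,0.3,47.5);rot()"
```

```text
t 14.90 reader mm [46.1  0.8] z 47.6 F reader [-3.8 -0.9  1.2] M [-0.2   0.82 -0.03] w 10.9
yaw err deg 0.05 tilt [-0.33 -0.11]
need tool cm [ 2.59  0.05 -0.01] turn z 0.05
rotvec tool deg [0.05 0.34 0.05]
```

Call:
servo_tool --deltas '[0.5, 0, 0, 0, 0.3, 0, 0.5, 0.02, 0, 0, 0.2, 0, 0.4, 0, 0, 0, 0, 0, 0.4, 0, 0, 0, 0, 0]'

```text
clock: 15.3
position: [0.5977, 0.1405, 0.0474]
ee_rot: [0.001, 0.997, 0.079, -0.001]
contact_force: [-2.6, -0.4, -0.4]
width: 0.0107
```

```bash
python3 -c "
from h import *
rel(72,0.3,47.5);rot()"
```

```text
t 15.30 reader mm [62.6  0.7] z 47.4 F reader [-2.6  0.  -0.4] M [ 0.01  0.4  -0.02] w 10.7
yaw err deg 0.07 tilt [-0.13 -0.07]
need tool cm [ 0.94  0.05 -0.01] turn z 0.07
rotvec tool deg [0.05 0.14 0.07]
```

Call:
servo_tool --deltas '[0.35, 0, 0, 0, 0.1, 0, 0.35, 0, 0, 0, 0.1, 0, 0.4, 0, 0, 0, 0.1, 0]'

```text
clock: 15.6
position: [0.6039, 0.1415, 0.0478]
ee_rot: [0.001, 0.997, 0.079, -0.005]
contact_force: [-11.7, -2.9, 11.1]
width: 0.0109
```

```bash
python3 -c "
from h import *
rel(72,0.3,47.5);rot()"
```

```text
t 15.60 reader mm [68.8  0.8] z 47.8 F reader [-12.   -1.1  11.1] M [-0.32  1.87 -0.02] w 10.9
yaw err deg 0.09 tilt [-0.55 -0.15]
need tool cm [0.32 0.05 0.03] turn z 0.09
rotvec tool deg [0.06 0.57 0.09]
```

Call:
servo_tool --deltas '[0.55, 0, -0.08, 0, 0.4, 0, 0.55, 0, -0.03, 0, 0.4, 0]'

```text
clock: 15.8
position: [0.6054, 0.1418, 0.0481]
ee_rot: [0.001, 0.997, 0.08, -0.008]
contact_force: [-12.4, -3.1, 9.7]
width: 0.0109
```

```bash
python3 -c "
from h import *
rel(72,0.3,47.5);rot()"
```

```text
t 15.80 reader mm [70.4  0.8] z 48.1 F reader [-12.8  -1.2   9.7] M [-0.42  2.08 -0.05] w 10.9
yaw err deg 0.13 tilt [-0.95 -0.23]
need tool cm [0.17 0.05 0.05] turn z 0.13
rotvec tool deg [0.08 0.97 0.13]
```

Call:
servo_tool --deltas '[0.6, 0, -0.08, 0, 0.7, 0.1, 0.6, 0, -0.03, 0, 0.7, 0]'

```text
clock: 16.0
position: [0.6064, 0.142, 0.0481]
ee_rot: [0.001, 0.997, 0.079, -0.008]
contact_force: [-11.3, -2.3, 10.4]
width: 0.0104
```

```bash
python3 -c "
from h import *
rel(72,0.3,47.5);rot()"
```

```text
t 16.00 reader mm [71.4  0.8] z 48.1 F reader [-11.6  -0.5  10.4] M [-0.37  2.12 -0.07] w 10.4
yaw err deg 0.06 tilt [-0.91 -0.24]
need tool cm [0.06 0.05 0.05] turn z 0.06
rotvec tool deg [0.1  0.93 0.06]
```

Call:
servo_tool --deltas '[0.6, 0, -0.08, 0, 0.8, 0, 0.6, 0, -0.03, 0, 0.7, 0]'

```text
clock: 16.2
position: [0.6091, 0.1424, 0.0479]
ee_rot: [0.001, 0.997, 0.079, -0.005]
contact_force: [-11.3, -3.8, 8.9]
width: 0.0111
```

```bash
python3 -c "
from h import *
rel(72,0.3,47.5);rot()"
```

```text
t 16.20 reader mm [74.1  0.8] z 47.9 F reader [-11.7  -2.    8.9] M [-0.42  2.07 -0.01] w 11.1
yaw err deg 0.10 tilt [-0.55 -0.2 ]
need tool cm [-0.21  0.05  0.04] turn z 0.10
rotvec tool deg [0.11 0.58 0.1 ]
```

Call:
servo_tool --deltas '[0.6, 0, -0.05, 0, 0.5, 0]'

```text
clock: 16.3
position: [0.6097, 0.1425, 0.048]
ee_rot: [0.002, 0.997, 0.079, -0.006]
contact_force: [-12.5, -2.8, 8.8]
width: 0.0107
```

```bash
python3 -c "
from h import *
rel(72,0.3,47.5);rot()"
```

```text
t 16.30 reader mm [74.8  0.8] z 48.0 F reader [-12.8  -0.8   8.8] M [-0.41  2.26 -0.04] w 10.7
yaw err deg 0.12 tilt [-0.71 -0.23]
need tool cm [-0.28  0.05  0.06] turn z 0.12
rotvec tool deg [0.12 0.73 0.12]
```

```bash
python3 -c "
from h import *
handles('g1')"
```

```text
[308 244  24   8 161] c [319.3 247.1] reader x mean 1.6 y mean -64.8 max y -61.5
[271 264   9   9  67] c [274.7 268.4] reader x mean 75.5 y mean 20.2 max y 22.8
[301 283  29  10 257] c [314.9 287.5] reader x mean 1.0 y mean 76.8 max y 80.3
blue 141 [ 2.6 81.6]
red 83 [76.2 18.7]
yel 95 [  3.4 -60.4]
```

View pics/g1.png

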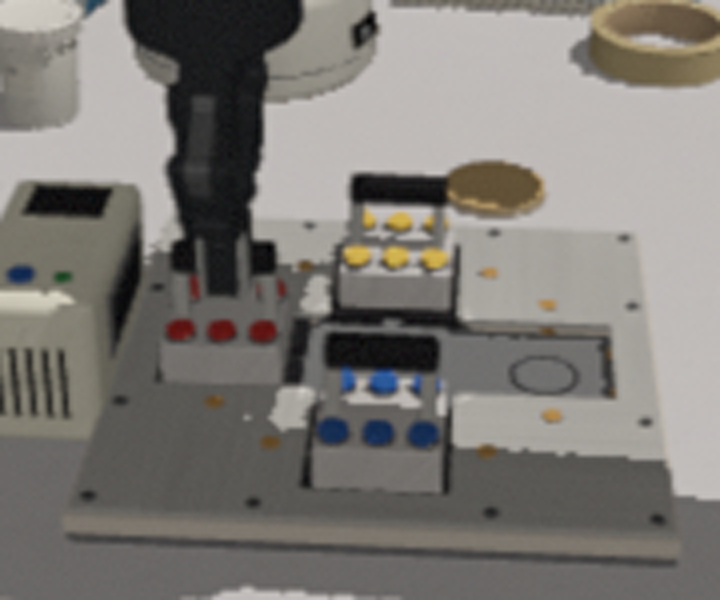

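Red's bar (172–276) is centred on the finger, so there's been no slip. It sits slightly past blue's original docked position, so I'll ease off and see whether it holds.

Call:
servo_tool --deltas '[-0.2, 0, -0.05, 0, 0.5, 0, 0, 0, 0, 0, 0.3, 0, 0, 0, 0, 0, 0.1, 0]'

```text
clock: 16.65
position: [0.6069, 0.1419, 0.0476]
ee_rot: [0.001, 0.997, 0.079, 0.0]
contact_force: [-2.5, -1.5, -0.8]
width: 0.0106
```

```bash
python3 -c "
from h import *
rel(72,0.3,47.5);rot()"
```

```text
t 16.65 reader mm [71.9  0.7] z 47.6 F reader [-2.7 -1.1 -0.8] M [-0.01  0.43 -0.1 ] w 10.6
yaw err deg 0.11 tilt [ 0.06 -0.11]
need tool cm [0.01 0.04 0.01] turn z 0.11
rotvec tool deg [ 0.12 -0.04  0.11]
```

Call:
servo_tool --deltas '[0, 0, 0, 0, 0, 0, 0, 0, 0, 0, 0, 0, 0, 0, 0, 0, 0, 0]'

```text
clock: 16.95
position: [0.6069, 0.142, 0.0474]
ee_rot: [0.001, 0.997, 0.079, -0.0]
contact_force: [-1.6, -0.0, -0.1]
width: 0.011
```

```bash
python3 -c "
from h import *
rel(72,0.3,47.5);rot();handles('g2')"
```

```text
t 16.95 reader mm [71.9  0.7] z 47.4 F reader [-1.6  0.2 -0.1] M [-0.04  0.52 -0.01] w 11.0
yaw err deg 0.11 tilt [ 0.01 -0.11]
need tool cm [ 0.01  0.04 -0.01] turn z 0.11
rotvec tool deg [0.11 0.01 0.11]
[308 244  24   8 161] c [319.3 247.1] reader x mean 1.6 y mean -65.0 max y -61.9
[273 264   8   9  67] c [276.5 268.3] reader x mean 72.2 y mean 20.3 max y 22.6
[301 283  29  10 257] c [314.9 287.5] reader x mean 1.1 y mean 76.9 max y 80.3
blue 142 [ 2.6 82. ]
red 83 [74.4 18.4]
yel 97 [  3.4 -61.1]
```

Red holds at 71.9 with under 2 N on it, so it's latched. Releasing and lifting.

Call:
servo_tool --deltas '[0, 0, 0, 0, 0, 0, 0, 0, 0, 0, 0, 0, 0, 0, 0, 0, 0, 0, 0, 0, -1, 0, 0, 0, 0, 0, -2, 0, 0, 0, 0, 0, -2.5, 0, 0, 0, 0, 0, -2.5, 0, 0, 0, 0, 0, -2.5, 0, 0, 0, 0, 0, -1, 0, 0, 0, 0, 0, 0, 0, 0, 0]' --jaw 4.0

```text
clock: 18.0
position: [0.6135, 0.1429, 0.173]
ee_rot: [0.001, 0.997, 0.079, 0.009]
contact_force: [0.5, -0.3, -1.0]
width: 0.04
```

```bash
python3 -c "
from h import *
rel(72,0.3,47.5);rot();handles('h1')"
```

```text
t 18.00 reader mm [78.5  0.7] z 173.0 F reader [ 0.5 -0.3 -1. ] M [ 0.   -0.04  0.05] w 40.0
yaw err deg 0.10 tilt [1.06 0.02]
need tool cm [-0.89  0.   12.54] turn z 0.10
rotvec tool deg [ 0.14 -1.05  0.09]
[308 244  24   8 162] c [319.4 247.1] reader x mean 1.5 y mean -65.0 max y -61.6
[265 260  26   9 207] c [277.5 264.4] reader x mean 72.5 y mean 6.4 max y 10.1
[300 283  30  10 278] c [314.5 287.6] reader x mean 1.8 y mean 76.8 max y 80.1
blue 140 [ 2.5 81. ]
red 104 [74.4 10.4]
yel 95 [  3.7 -60.5]
```

View pics/h1.png

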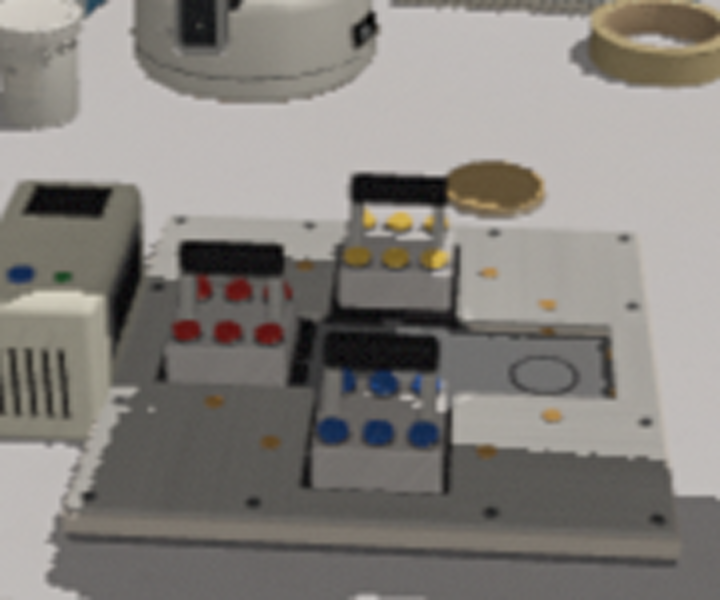

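Red's bar is at the same pixels, (277.5, 264), as blue's was when docked there. I'll retreat so the top camera can check blue.

Call:
servo_tool --deltas '[-1, 1.2, -0.3, 0, 0, 0, -2, 2.5, -0.3, 0, 0, 0, -2.6, 3.3, -0.3, 0, 0, 0, -2.6, 3.3, -0.3, 0, 0, 0, -2.6, 3.3, -0.3, 0, 0, 0, -2.6, 3.3, -0.3, 0, 0, 0, -2.6, 3.3, -0.3, 0, 0, 0, -2.6, 3.3, -0.3, 0, 0, 0, -2.6, 3.3, -0.3, 0, 0, 0, -2, 2.5, -0.2, 0, 0, 0, -1, 1.2, -0.1, 0, 0, 0, 0, 0, 0, 0, 0, 0, 0, 0, 0, 0, 0, 0]'

```text
clock: 19.35
position: [0.3959, -0.2112, 0.1851]
ee_rot: [-0.003, 0.997, 0.079, -0.008]
contact_force: [0.0, -0.2, 0.4]
width: 0.0399
```

```bash
python3 - <<'E'
from h import *
rel();
im,d=eyes.get_image('top'); K,R,t=cal('top')
uu,vv=np.meshgrid(np.arange(640),np.arange(480))
P=(np.stack([(uu-K[0,2])/K[0,0]*d,(vv-K[1,2])/K[1,1]*d,d],-1)-t)@R
roi=np.zeros(d.shape,bool); roi[180:290,205:330]=1
m=(roi&(P[...,2]>.058)&(P[...,2]<.085)&(im.max(-1)<70)).astype(np.uint8)
n,l,st,c=cv2.connectedComponentsWithStats(m)
a=np.radians(YAW); B=np.array([[np.cos(a),np.sin(a)],[-np.sin(a),np.cos(a)]])
for i in range(1,n):
    if st[i,4]>20: print(st[i],c[i].round(2),(B@(ray('top',*c[i],.071)[:2]-CEN)*1000).round(1))
for q in([.60508,.14110],[.54690,.05975],[.46578,.11871]): print('start',(B@(np.array(q)-CEN)*1000).round(1))
cv2.imwrite('pics/i1t.png',cv2.resize(im[140:300,190:350,::-1],None,fx=3.7,fy=3.7,interpolation=cv2.INTER_CUBIC))
cv2.imwrite('pics/i2t.png',im[:,:,::-1])
E
```

```text
t 19.35 reader mm [-191.7 -315.1] z 185.1 F reader [-0.  -0.2  0.4] M [-0.01 -0.05  0.  ] w 39.9
yaw err deg 0.09 tilt [-0.99  0.3 ]
[257 186   8  23 128] [260.39 197.16] [69.7  0.3]
[294 213   9  23 125] [298.19 223.64] [ -0.5 -70.7]
[229 224   8  23 135] [232.52 234.64] [-1.  70.7]
start [70.   0.2]
start [ -0.2 -71.1]
start [-71.1  -0.2]
```

View pics/i1t.png

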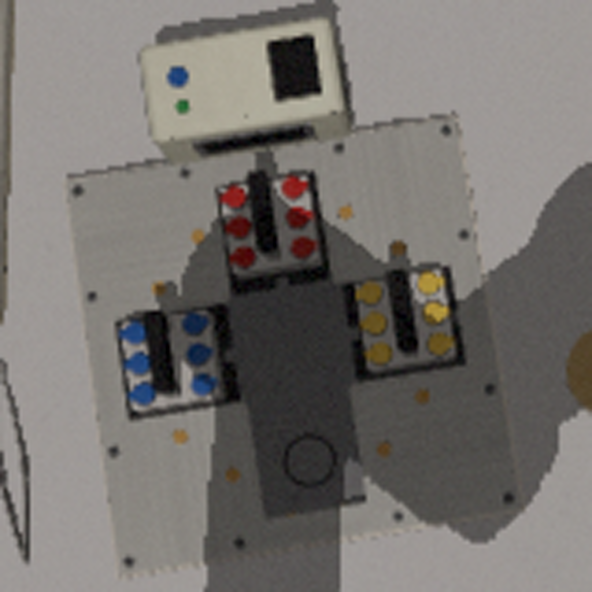

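View pics/i2t.png

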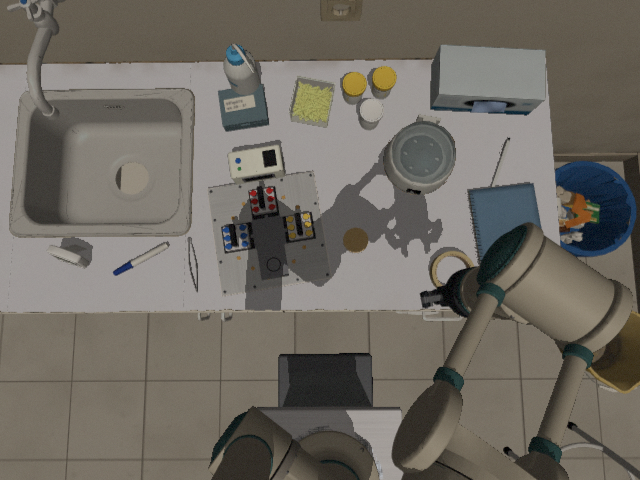

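The top view shows blue (232,235), red (260,197) and yellow (298,224) symmetric about the middle. The dish (355,239) and tape roll (453,268) look undisturbed, as do the forceps (193,263), and the arm is clear. Handing in.

```bash
python3 -c "
from h import *
print(manip.get_state()['qd'].round(3)); print(manip.sign_off())"
```

```text
[ 0.025  0.    -0.011  0.009  0.001  0.002]
the job is handed in; nothing more can be done
None
```

I slid the blue block out through the middle and docked it in the free left station. I then took the red block from the front, through the middle, and docked it at the window. The job was handed in at about 19.4 s of the 70 s allowed, with no verdict reported.

**Red:** after I let go, its handle showed at the same side-camera pixels where blue's had been when docked there. It had held its place with under 2 N on it.

**Blue:** from above, its handle is 70.7 mm from the middle, and the yellow block's is also 70.7 mm on the opposite side. The camera reads 1–2 mm short on all the docked blocks, so this fits home at 72 mm. The side camera's reading, once corrected, was a little less sure at about 70.5–71 mm. Blue also held its place with only about 3 N on it.

**Yellow and surroundings:** yellow is within about 0.5 mm of its start, which is within the measuring error. The dish, forceps and tape roll look unmoved by eye; I did not measure them. The arm was clear of everything.

**One thing that went harder than planned:** at blue's hard stop the wrist force briefly reached about 22 N. That is above the advised 16 N but below the 25 N or so that corresponds to the 80 N limit. Red was docked at no more than about 13 N.

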